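# Lid the porcelain before it goes to the kiln

### The job

The four white porcelain pieces are fired with their own lids on, so that each pair keeps its fit. Put every lid on the piece whose mouth it matches - smaller round lid on the teapot, larger round one on the sugar bowl, oval on the oval box, rectangular on the butter box - so that its flange drops into the mouth and it sits flat on the rim all round. Set the lids down gently, never let one fall, and leave the four pieces standing upright where they are.

Things in the scene. Friction and masses are not known exactly. Their poses are not given: they have to be found in the camera images.
- teapot: Small round white porcelain teapot, 91 mm across, short spout along +x (70 mm from the axis, 62 mm high), loop handle along -x (to 69 mm). Loose, 0.32 kg. Mouth 54 mm inside; flat rim 64 mm above the origin (centre of the foot, z up). Its lid is seated when the lid's origin is 54 mm above this origin.
- sugar_bowl: Round white porcelain sugar bowl, 95 mm across, a small loop ear at +x and -x (to 66 mm). Loose, 0.30 kg. Mouth 80 mm inside; flat rim 56 mm above the origin (centre of the foot, z up). Its lid is seated when the lid's origin is 46 mm above this origin.
- oval_box: Oval white porcelain box, 98 mm along x, 74 mm along y. Loose, 0.28 kg. Mouth 88 x 64 mm inside; flat rim 44 mm above the origin (centre of the foot, z up). Its lid is seated when the lid's origin is 34 mm above this origin and their x axes agree (either way round).
- butter_box: Rectangular white porcelain butter box, rounded corners, 104 mm along x, 60 mm along y. Loose, 0.34 kg. Mouth 96 x 52 mm inside; flat rim 50 mm above the origin (centre of the foot, z up). Its lid is seated when the lid's origin is 40 mm above this origin and their x axes agree (either way round).
- teapot_lid: The teapot's lid: the smaller round white porcelain lid, plate 65 mm across. Lies flat, knob up. Origin: centre of the underside of its 10 mm deep, tapering flange, z up; plate top 15 mm and knob top 39 mm above it. Round knob 20 mm across 27-33 mm up, on a 13 mm neck. Flange 49 mm across under the plate, 41 mm below. 50 g.
- sugar_lid: The sugar bowl's lid: the larger round white porcelain lid, plate 91 mm across. Lies flat, knob up. Origin: centre of the underside of its 10 mm deep, tapering flange, z up; plate top 15 mm and knob top 39 mm above it. Round knob 20 mm across 27-33 mm up, on a 13 mm neck. Flange 75 mm across under the plate, 67 mm below. 90 g.
- oval_lid: The oval box's lid: white porcelain, plate 99 mm along x, 75 along y. Lies flat, knob up. Origin: centre of the underside of its 10 mm deep, tapering flange, z up; plate top 15 mm and knob top 39 mm above it. Knob: upright bar 38 mm long along x, 12 mm thick along y 27-33 mm up, 10 mm lower down; grip it along y. Flange 83 x 59 mm under the plate, 75 x 51 below. 85 g.
- butter_lid: The butter box's lid: white porcelain, rectangular plate 107 mm along x, 63 along y. Lies flat, knob up. Origin: centre of the underside of its 10 mm deep, tapering flange, z up; plate top 15 mm and knob top 39 mm above it. Knob: upright bar 38 mm long along x, 12 mm thick along y 27-33 mm up, 10 mm lower down; grip it along y. Flange 91 x 47 mm under the plate, 83 x 39 below. 90 g.
There are look-alikes about, which are no part of the job. Leave any yellow look-alike of the sugar_lid alone.

How it is judged:
At the end, for the whole second after the job is handed in: Each lid sits in its own piece's mouth: centred within 8 mm, height within 3 mm of seated, level within 0.06 rad, oval and rectangular lids along their box within 0.2 rad (either way round). The pieces stand upright (0.05 rad), within 40 mm of their start; all released and at rest (horizontal distance between teapot_lid and teapot below 0.008 m and z of teapot_lid in the frame of teapot between 0.051 and 0.057 m and angle between each of teapot_lid, sugar_lid, oval_lid, butter_lid's own z axis and vertical below 0.06 rad and angle between each of teapot, sugar_bowl, oval_box, butter_box's own z axis and vertical below 0.05 rad and distance of each of teapot, sugar_bowl, oval_box, butter_box from where it was at the start of the episode below 0.04 m and linear speed of each of teapot_lid, teapot, sugar_lid, sugar_bowl, oval_lid, oval_box, butter_lid, butter_box below 0.02 m/s and angular speed of each of teapot_lid, teapot, sugar_lid, sugar_bowl, oval_lid, oval_box, butter_lid, butter_box below 0.15 rad/s and horizontal distance between sugar_lid and sugar_bowl below 0.008 m and z of sugar_lid in the frame of sugar_bowl between 0.043 and 0.049 m and horizontal distance between oval_lid and oval_box below 0.008 m and z of oval_lid in the frame of oval_box between 0.031 and 0.037 m and angle between the x axis of oval_lid and the x axis of oval_box, either way round below 0.2 rad and horizontal distance between butter_lid and butter_box below 0.008 m and z of butter_lid in the frame of butter_box between 0.037 and 0.043 m and angle between the x axis of butter_lid and the x axis of butter_box, either way round below 0.2 rad); the robot touches nothing.
It fails at once if a lid is let fall (loose from the fingers and faster than 0.7 m/s, a fall of some 25 mm) ((linear speed of teapot_lid above 0.7 m/s and contact force between the fingers and teapot_lid below 0.01 N) or (linear speed of sugar_lid above 0.7 m/s and contact force between the fingers and sugar_lid below 0.01 N) or (linear speed of oval_lid above 0.7 m/s and contact force between the fingers and oval_lid below 0.01 N) or (linear speed of butter_lid above 0.7 m/s and contact force between the fingers and butter_lid below 0.01 N)).
It fails at once if a piece is tipped by more than 20 degrees (angle between any of teapot, sugar_bowl, oval_box, butter_box's own z axis and vertical above 0.35 rad).
It also fails if it takes over 115 s, if anything falls off the work surface, if the arm or the gripper's body presses on something with over 40 N, if the wrist force passes 120 N, or if a joint passes its speed limit or range.

### The arm

A 6-joint arm with a two-finger parallel gripper is mounted at the origin on the work surface; the furniture and walls round the work are solid. World frame = base frame: x ahead of the robot, y to its left, z up, the work surface at z = 0. Lengths are in m, angles in rad, forces in N, time in s.
With the tool pointing down it reaches from about 0.275 to 0.875 m from the base axis. Payload 12.5 kg.
Tool frame: the origin (TCP) lies at the very end of the fingers, on their centre line; the grasp point (between the pads) lies 19 mm behind it; z points along the fingers, y is the line along which they close (so a half turn about z gives the same grasp; the last joint's range is limited). The gripper opens to 85 mm and grips with 20 to 120 N. Pads are 22 mm wide; open, the fingers measure 114 mm over their backs; the gripper's body (76 mm by 85 mm) begins 54 mm behind the grasp point. The pads swing forward as they close: fully open they stand 13 mm farther back than shut.
Start: joints at [-1.425, 0.351, 1.652, -0, 1.139, -0.085], TCP at [0.126, -0.535, 0.231] pointing down, gripper open.
Joint ranges: [-2.75, 2.75], [-0.79, 2.1], [0.01, 2.65], [-1.57, 4.71], [0.07, 3.14], [-2.87, 2.87]. Speed limits (rad/s): [2.22, 2.22, 2.79, 3.14, 3.14, 3.14].

### API

Orientations are given as a 3x3 rotation matrix whose columns are the frame's x, y, z axes.
In Python, from bench import manip gives the robot as it stands. Calls block until the motion is done:
- manip.move_ptp(position, orientation): joint-space move of the TCP to a pose.
- manip.move_l(position, attitude=None, max_speed=0.15): straight line of the TCP; attitude=None keeps the orientation; max_speed is the mean speed in m/s.
- manip.move_j(angles): joint-space move.
- manip.set_gripper(opening, effort=None): opening from 0.0 (shut) to 1.0 (fully open); effort is the grip in N (None keeps the last); returns when the fingers have stopped.
- manip.dwell(seconds).
- manip.inverse_kinematics(position, orientation): joint angles nearest the present ones, or None.
- manip.grab_frame(name): name is "scene" or "side" or "wrist"; returns (picture, depth): 480x640x3 uint8, red, green, blue; 480x640 float32, m along the optical axis (not along the pixel's ray), 0 where there is no reading.
- manip.get_calibration(name): a dict with "camera_matrix" (3x3 intrinsics, pixels), "k1" (the pictures are not rectified: a ray, as slopes to the right and down, at radius r is drawn at 1 + k1 r^2 times it, then the intrinsics apply), "R" (3x3) and "t" (3): a world point X has camera coordinates R X + t. Camera axes: x right, y down, z forward; pixel columns grow to the right and rows downward; lengths in m; the calibration is good to about 2 mm. A picture is of the moment at which its call begins: read the wrist's pose just before it. get_calibration takes no time and is no camera call; for the wrist camera it gives the pose at the moment of the call.
A pose or a line that the arm cannot do raises manip.Unreachable and nothing moves.
- manip.sign_off(): hands the job in; it is judged then, once.
Trained networks look in the newest picture that a camera, given by its name, has taken for a name from the list of things; names that differ only in an ending like _2 or _b are one class to them, and where a whole thing is asked for, a point or a joint stands for the part that bears it (a point fixed in the world has none). Each returns a list of dicts, best first, with "confidence" (0 to 1); they miss things now and then, are a little off and sometimes report something else, mostly with a low value. They report only what shows in the picture. A call takes as long as a camera call. They do not tell look-alikes from the thing itself.
- manip.look_for(camera, name): "at" ([x, y, z] in m, in world coordinates, good to about 4 mm: the middle of the surface that is visible of it).
Readings, each from a call of its own:
- manip.current_time(): time.
- manip.current_qpos(): joint angles.
- manip.current_joint_vel(): joint speeds.
- manip.current_joint_torque(): joint torques, N m.
- manip.current_ee_pos(): TCP position.
- manip.current_tcp_rot(): TCP orientation.
- manip.current_force(): force on the tool from outside, world axes, zero at the start.
- manip.current_ft_torque(): the same for the moment, N m.
- manip.current_grip_width(): opening from 0.0 (shut) to 1.0 (fully open).
- manip.current_grip_force(): force on a finger pad.
Only numpy, scipy, OpenCV 4.12 (cv2) and the standard library are available. Lean on these libraries where they do the work, as an engineer would, in place of code of your own. Each camera call takes 0.05 s, during which the arm holds its last target. There are 200 camera calls.

## Working session

There is one attempt and no reset: what is moved stays moved. The work goes in short steps, each a Python script; the robot and the scene stay as the last script left them, time stands still between calls to the robot, and variables do not carry over. Pictures are saved under pics/ and viewed, at most 14 in all, crops included, and the job is handed in when it is done.

```bash
mkdir -p pics; cat > h.py <<'E'
import numpy as np, cv2
from bench import manip
def save(n,im): cv2.imwrite('pics/'+n,cv2.cvtColor(im,cv2.COLOR_RGB2BGR))
def cloud(cam,depth,c):
    K=c['camera_matrix'];k1=c['k1']
    v,u=np.mgrid[:480,:640].astype(np.float32)
    p=np.stack([u.ravel(),v.ravel()],1)[:,None].astype(np.float64)
    n=cv2.undistortPoints(p,np.array(K,float),np.array([k1,0,0,0.])).reshape(480,640,2)
    P=np.dstack([n*depth[...,None],depth])
    W=(P-np.array(c['t']))@np.array(c['R'])
    W[depth==0]=np.nan
    return W
E
python3 - <<'E'
from h import *
L=["teapot","sugar_bowl","oval_box","butter_box","teapot_lid","sugar_lid","oval_lid","butter_lid"]
for cam in("scene","side"):
    c=manip.get_calibration(cam);im,d=manip.grab_frame(cam);save(cam+'0.png',im)
    np.savez(cam+'0.npz',im=im,W=cloud(cam,d,c))
    print(cam,np.round(c['R'],2).tolist(),np.round(c['t'],2))
    for n in L:
        print(n,[(np.round(x['at'],3).tolist(),round(x['confidence'],2)) for x in manip.look_for(cam,n)])
print(manip.current_time())
E
```

```text
scene [[-0.64, -0.77, -0.01], [-0.51, 0.43, -0.74], [0.57, -0.47, -0.67]] [0.31 0.28 0.95]
teapot [([0.588, -0.239, 0.048], 0.73)]
sugar_bowl [([0.629, 0.176, 0.036], 0.75), ([0.641, 0.017, 0.02], 0.2)]
oval_box [([0.636, 0.016, 0.02], 0.95)]
butter_box [([0.603, 0.336, 0.023], 0.77), ([0.628, 0.177, 0.039], 0.71)]
teapot_lid [([0.456, 0.174, 0.011], 0.46)]
sugar_lid [([0.448, 0.341, 0.015], 0.85), ([0.313, 0.209, 0.013], 0.56)]
oval_lid [([0.456, 0.174, 0.012], 0.67)]
butter_lid []
side [[0.99, -0.14, -0.02], [-0.1, -0.58, -0.81], [0.1, 0.8, -0.59]] [-0.47  0.07  1.11]
teapot [([0.599, -0.273, 0.048], 0.7)]
sugar_bowl [([0.615, 0.163, 0.038], 0.67)]
oval_box [([0.634, 0.019, 0.03], 0.75), ([0.456, -0.354, 0.012], 0.41)]
butter_box [([0.589, 0.31, 0.031], 0.97), ([0.615, 0.164, 0.038], 0.22)]
teapot_lid [([0.46, 0.152, 0.011], 0.7)]
sugar_lid [([0.318, 0.194, 0.015], 0.76), ([0.45, 0.331, 0.012], 0.61)]
oval_lid [([0.457, 0.153, 0.014], 0.71), ([0.589, 0.311, 0.03], 0.44)]
butter_lid [([0.456, -0.355, 0.012], 0.92)]
0.9
```

View pics/scene0.png

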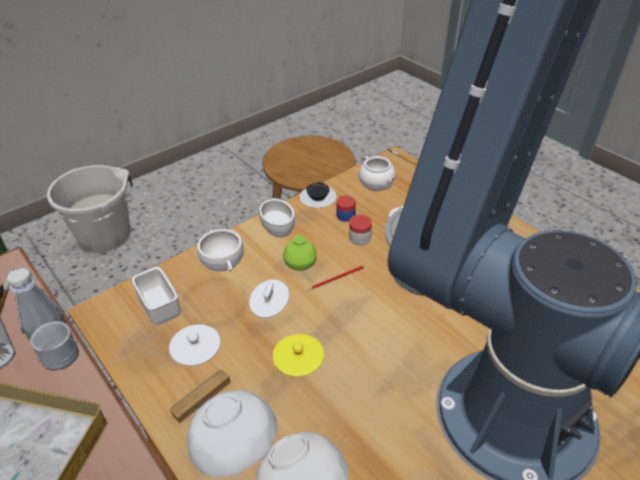

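View pics/side0.png

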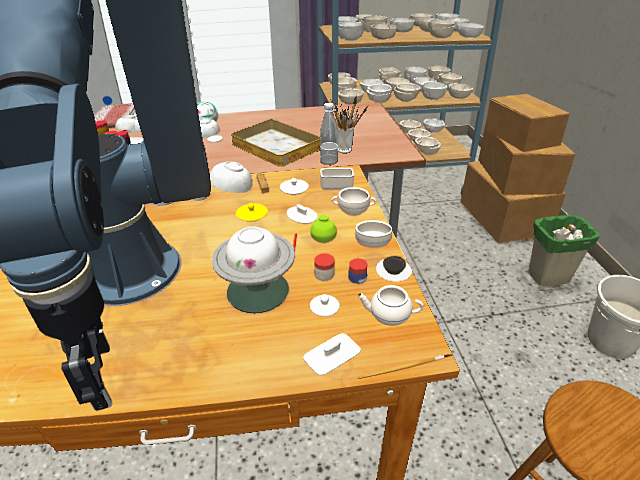

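The scene view shows the sugar lid (195,343), yellow lid (298,354), oval lid (269,297), butter box (157,295), sugar bowl (220,248), oval box (277,217) and teapot (377,172). The side view adds the teapot lid (324,304), the butter lid (332,353), and a tall stand with a bowl (255,255) that I have to avoid.

```bash
python3 - <<'E'
from h import *
W=np.load('side0.npz')['W']
for u,v in[(324,304),(324,297),(332,353),(255,245),(250,232),(220,245),(290,245),(255,280),(358,270),(324,265),(323,230),(395,265)]: print((u,v),np.round(W[v,u],3))
c0=manip.get_calibration('wrist');print(np.round(c0['R'],3).tolist(),'cam pos',np.round(-np.array(c0['R']).T@c0['t'],3),manip.current_ee_pos(),np.round(manip.current_tcp_rot(),2).tolist(),c0['camera_matrix'])
D=np.array([[0,1,0],[1,0,0],[0,0,-1.]])
for p in[(.45,-.3,.42),(.5,0,.42),(.5,.25,.42)]:
  for a in (0,np.pi/2,np.pi,-np.pi/2):
    R=np.array([[np.cos(a),-np.sin(a),0],[np.sin(a),np.cos(a),0],[0,0,1]])@np.diag([1,-1,-1.])
    q=manip.inverse_kinematics(p,R); print(p,a,None if q is None else np.round(q,2))
E
```

```text
(324, 304) [ 0.465 -0.216  0.02 ]
(324, 297) [ 0.465 -0.213  0.039]
(332, 353) [ 0.459 -0.353  0.019]
(255, 245) [ 0.329 -0.161  0.157]
(250, 232) [ 0.32  -0.117  0.161]
(220, 245) [ 0.248 -0.081  0.108]
(290, 245) [ 0.405 -0.108  0.109]
(255, 280) [ 0.323 -0.217  0.11 ]
(358, 270) [ 0.556 -0.142  0.044]
(324, 265) [ 0.481 -0.118  0.049]
(323, 230) [0.501 0.027 0.047]
(395, 265) [ 0.654 -0.116  0.025]
[[0.229, -0.974, 0.001], [-0.932, -0.219, 0.288], [-0.28, -0.067, -0.958]] cam pos [ 0.196 -0.519  0.375] [ 0.12583687 -0.53538847  0.2312911 ] [[0.97, 0.23, -0.0], [0.23, -0.97, 0.0], [0.0, -0.0, -1.0]] [[363.53267752   0.         318.01527396]
 [  0.         363.53267752 240.80843569]
 [  0.           0.           1.        ]]
(0.45, -0.3, 0.42) 0 [-0.67  0.21  1.38 -0.    1.55  0.9 ]
(0.45, -0.3, 0.42) 1.5707963267948966 [-0.67  0.21  1.38 -0.    1.55 -0.67]
(0.45, -0.3, 0.42) 3.141592653589793 [-0.67  0.21  1.38 -0.    1.55 -2.24]
(0.45, -0.3, 0.42) -1.5707963267948966 [-0.67  0.21  1.38 -0.    1.55  2.47]
(0.5, 0, 0.42) 0 [-0.09  0.13  1.48 -0.    1.53  1.48]
(0.5, 0, 0.42) 1.5707963267948966 [-0.09  0.13  1.48 -0.    1.53 -0.09]
(0.5, 0, 0.42) 3.141592653589793 [-0.09  0.13  1.48 -0.    1.53 -1.66]
(0.5, 0, 0.42) -1.5707963267948966 None
(0.5, 0.25, 0.42) 0 [ 0.38  0.25  1.33 -0.    1.56  1.95]
(0.5, 0.25, 0.42) 1.5707963267948966 [ 0.38  0.25  1.33 -0.    1.56  0.38]
(0.5, 0.25, 0.42) 3.141592653589793 [ 0.38  0.25  1.33 -0.    1.56 -1.19]
(0.5, 0.25, 0.42) -1.5707963267948966 [ 0.38  0.25  1.33 -0.    1.56 -2.76]
```

```bash
python3 - <<'E'
from h import *
R=np.diag([1,-1,-1.])
p=manip.current_ee_pos(); manip.move_l([p[0],p[1],.32],max_speed=.3)
for i,p in enumerate([(.55,-.27,.32),(.6,.0,.32),(.55,.24,.32)]):
    manip.move_ptp(p,R); manip.dwell(.2)
    c=manip.get_calibration('wrist');im,d=manip.grab_frame('wrist');save(f'w{i}.png',im)
    np.savez(f'w{i}.npz',im=im,W=cloud('wrist',d,c))
print(manip.current_time(),np.round(manip.current_qpos(),2))
v=np.vstack([cv2.resize(np.load(f'w{i}.npz')['im'],(400,300)) for i in (0,)])
g=[cv2.resize(np.load(f'w{i}.npz')['im'],(400,300)) for i in range(3)]
save('w_all.png',np.vstack([np.hstack(g[:2]),np.hstack([g[2],g[2]*0])]))
E
```

```text
5.9417 [ 0.33  0.37  1.4  -0.    1.37  1.9 ]
```

View pics/w_all.png

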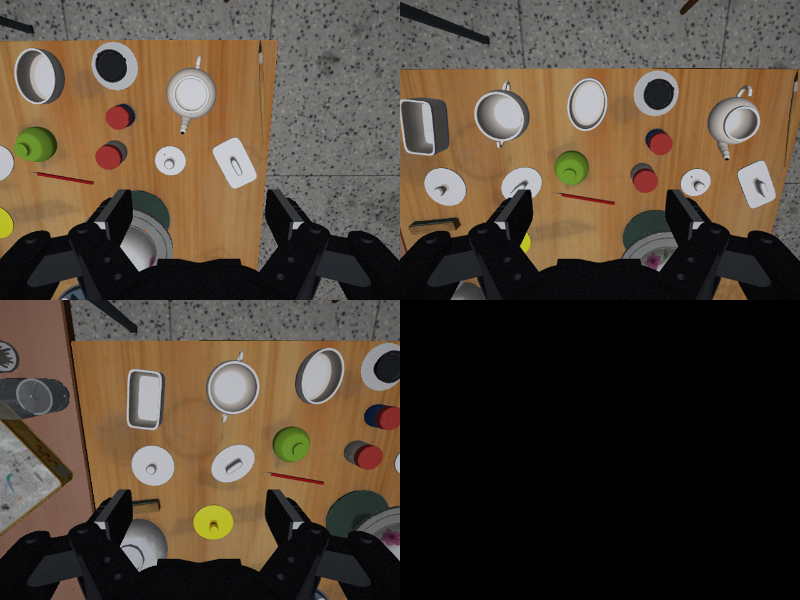

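```bash
cat > fit.py <<'E'
from h import *
def topmap(W,im,c,z,half=.08,band=.004,res=.0005):
    m=(abs(W[...,2]-z)<band)&(np.hypot(W[...,0]-c[0],W[...,1]-c[1])<half)&(np.ptp(im.astype(int),axis=2)<45)&(im.min(2)>60)
    return W[m]
def fit(P):
    xy=(P[:,:2]).astype(np.float32)
    h=cv2.convexHull(xy*1000)
    (c,s,a)=cv2.minAreaRect(h); s=list(s)
    if s[0]<s[1]: s=s[::-1]; a+=90
    a=(a+90)%180-90
    cc,r=cv2.minEnclosingCircle(h)
    out=dict(n=len(P),z=round(float(np.median(P[:,2])),4),rect=np.round(np.array(c)/1000,4).tolist(),s=np.round(s,1).tolist(),a=round(a,1),circ=np.round(np.array(cc)/1000,4).tolist(),r=round(r,1))
    if len(h)>5:
        e=cv2.fitEllipse(h); out['ell']=(np.round(np.array(e[0])/1000,4).tolist(),np.round(e[1],1).tolist(),round((e[2]+180)%180-90,1))
    return out
T=dict(teapot=((.595,-.26),.064,.04,[0,1]),teapot_lid=((.465,-.216),.015,.05,[0,1]),butter_lid=((.456,-.355),.015,.075,[0,1]),
 oval_box=((.635,.018),.044,.07,[0,1,2]),sugar_bowl=((.622,.17),.056,.056,[1,2]),butter_box=((.596,.322),.05,.075,[1,2]),
 sugar_lid=((.449,.336),.015,.07,[1,2]),oval_lid=((.457,.163),.015,.07,[1,2]))
if __name__=='__main__':
  for n,(c,z,h,v) in T.items():
    for i in v:
        D=np.load(f'w{i}.npz'); P=topmap(D['W'],D['im'],c,z,h)
        if len(P)>50: print(n,i,fit(P))
        else: print(n,i,len(P))
E
python3 fit.py
```

```text
teapot 0 {'n': 766, 'z': 0.0641, 'rect': [0.6011, -0.2576], 's': [62.3, 62.0], 'a': -79.1, 'circ': [0.6015, -0.2581], 'r': 31.9, 'ell': ([0.6014, -0.258], [62.9, 63.2], -87.7)}
teapot 1 {'n': 783, 'z': 0.0642, 'rect': [0.6014, -0.2571], 's': [62.5, 61.8], 'a': 28.1, 'circ': [0.6019, -0.2576], 'r': 32.7, 'ell': ([0.6015, -0.257], [62.7, 63.8], 71.2)}
teapot_lid 0 {'n': 1602, 'z': 0.0142, 'rect': [0.4642, -0.2118], 's': [64.7, 64.2], 'a': -42.3, 'circ': [0.4643, -0.212], 'r': 32.8, 'ell': ([0.4643, -0.2118], [64.7, 65.1], -19.0)}
teapot_lid 1 {'n': 1429, 'z': 0.0145, 'rect': [0.4639, -0.2117], 's': [65.4, 64.3], 'a': 84.9, 'circ': [0.4639, -0.2116], 'r': 33.4, 'ell': ([0.4639, -0.2113], [64.6, 65.8], 48.3)}
butter_lid 0 {'n': 3224, 'z': 0.0145, 'rect': [0.4574, -0.3469], 's': [107.5, 62.9], 'a': 28.2, 'circ': [0.4576, -0.3462], 'r': 57.4, 'ell': ([0.4571, -0.347], [74.2, 131.8], 27.1)}
butter_lid 1 {'n': 2819, 'z': 0.0149, 'rect': [0.4574, -0.3471], 's': [108.9, 63.9], 'a': 27.8, 'circ': [0.4574, -0.3464], 'r': 58.0, 'ell': ([0.4572, -0.3465], [73.2, 136.4], 29.3)}
oval_box 0 {'n': 102
[... 1225 characters left out ...]
d 1 {'n': 2873, 'z': 0.0143, 'rect': [0.4534, 0.3349], 's': [91.3, 90.2], 'a': -66.0, 'circ': [0.4535, 0.3355], 'r': 46.4, 'ell': ([0.4533, 0.3353], [90.9, 91.6], -41.9)}
sugar_lid 2 {'n': 3280, 'z': 0.0145, 'rect': [0.4534, 0.3349], 's': [90.7, 90.1], 'a': -46.2, 'circ': [0.4536, 0.335], 'r': 45.9, 'ell': ([0.4536, 0.3349], [90.7, 91.0], 12.5)}
oval_lid 1 {'n': 2086, 'z': 0.0143, 'rect': [0.4632, 0.167], 's': [92.2, 74.8], 'a': -88.7, 'circ': [0.4589, 0.1677], 'r': 49.7, 'ell': ([0.4581, 0.1668], [75.3, 99.6], -51.6)}
oval_lid 2 {'n': 2773, 'z': 0.0145, 'rect': [0.4581, 0.1668], 's': [96.7, 75.2], 'a': -44.6, 'circ': [0.4583, 0.167], 'r': 48.8, 'ell': ([0.4583, 0.167], [74.9, 97.6], -50.3)}
```

All eight poses fit cleanly, with sizes matching to about 1 mm. I'll start with the sugar lid and check it in hand before lowering.

```bash
cat > act.py <<'E'
from h import *
from fit import topmap,fit
# lid: (pick xy, pick yaw deg, place xy, place yaw deg, seat z, half-radius)
J=dict(sugar=((.4535,.335),0,(.613,.1777),0,.046),oval=((.4583,.167),129,(.6322,.0192),168,.034),
 teapot=((.4642,-.2117),0,(.6014,-.2575),0,.054),butter=((.4574,-.347),28,(.592,.3358),-6.8,.040))
G=.017; ZT=.22
def Rz(d):
    a=np.radians(d); return np.array([[np.cos(a),-np.sin(a),0],[np.sin(a),np.cos(a),0],[0,0,1]])@np.diag([1,-1,-1.])
def pick(n):
    (x,y),a=J[n][:2]
    manip.set_gripper(.5,50); manip.move_ptp([x,y,.12],Rz(a)); manip.move_l([x,y,G],max_speed=.08)
    print('down F',np.round(manip.current_force(),1))
    manip.set_gripper(0,50); print('grip',manip.current_grip_width(),manip.current_grip_force())
    manip.move_l([x,y,.06],max_speed=.06); manip.move_l([x,y,ZT],max_speed=.2)
    print('lift',manip.current_grip_width(),manip.current_grip_force(),np.round(manip.current_force(),1),manip.current_time())
def inhand(n):
    c=manip.get_calibration('wrist');im,d=manip.grab_frame('wrist');W=cloud('wrist',d,c)
    p=manip.current_ee_pos(); P=topmap(W,im,p[:2],p[2]-.002,.075,.012)
    save(n+'_hand.png',im)
    A=np.c_[P[:,:2]-p[:2],np.ones(len(P))]
    for _ in range(3):
        s=np.linalg.lstsq(A,P[:,2],rcond=None)[0]; k=abs(P[:,2]-A@s)<.002; A,P=A[k],P[k]
    print('hand tilt',s[:2].round(3),'plate z - tcp',round(s[2]-p[2],4),fit(P),'tcp',p.round(4))
def place(n,dx=0,dy=0,dz=0):
    (x,y),a,z=J[n][2:]; x+=dx;y+=dy; zt=z+G+dz
    manip.move_l([x,y,zt+.022],max_speed=.15); F0=manip.current_force()
    for h in (.010,.006,.004,.002,.001,0,-.001):
        manip.move_l([x,y,zt+h],max_speed=.03); F=manip.current_force()-F0
        if abs(F[2])>4 or h<=0: print('h',h,'dF',F.round(1))
        if F[2]>6: break
    manip.set_gripper(.12 if False else .5); manip.dwell(.2)
    manip.move_l([x,y,zt+.06],max_speed=.08); manip.move_l([x,y,ZT],max_speed=.25)
    print('done',manip.current_time())
E
python3 - <<'E'
from act import *
pick('sugar'); (x,y),a=J['sugar'][2:4]
manip.move_ptp([x,y,ZT],Rz(a)); manip.dwell(.2); inhand('sugar'); print(manip.current_time())
E
```

```text
down F [ 1.  -0.3  0.2]
grip 0.1977433508742904 48.739264730829746
lift 0.19919308490920684 48.78549803746864 [ 0.1  0.  -1.8] 11.0
hand tilt [-0.004 -0.002] plate z - tcp -0.003 {'n': 19706, 'z': 0.2172, 'rect': [0.6134, 0.1794], 's': [90.2, 87.1], 'a': -54.8, 'circ': [0.6119, 0.1784], 'r': 45.5, 'ell': ([0.612, 0.1785], [90.2, 90.6], -12.2)} tcp [0.6125 0.1788 0.2202]
12.15
```

View pics/sugar_hand.png

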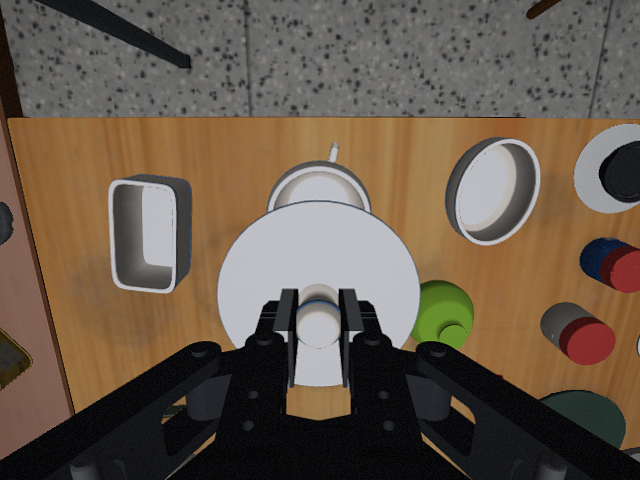

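The sugar lid at (318,295) hangs level and centred between the fingers, over the bowl. I'll place it, then do the oval lid.

```bash
python3 - <<'E'
from act import *
place('sugar')
pick('oval'); (x,y),a=J['oval'][2:4]
manip.move_ptp([x,y,ZT],Rz(a)); manip.dwell(.2); inhand('oval'); print(manip.current_time())
E
```

```text
h 0 dF [-2.9 -0.8  5.7]
h -0.001 dF [-6.1 -0.7 15.4]
done 17.3083
down F [-0.5  0.1 -0.6]
grip 0.1264398517110525 49.24112808366772
lift 0.12769426062431427 48.713946892767126 [-0.1 -0.7 -1.6] 23.0667
hand tilt [ 0.003 -0.001] plate z - tcp -0.0028 {'n': 15823, 'z': 0.2175, 'rect': [0.6271, 0.0198], 's': [84.8, 82.4], 'a': -55.5, 'circ': [0.6299, 0.0202], 'r': 49.5, 'ell': ([0.6296, 0.0197], [74.3, 98.6], -12.2)} tcp [0.6319 0.02   0.2203]
24.2417
```

View pics/oval_hand.png

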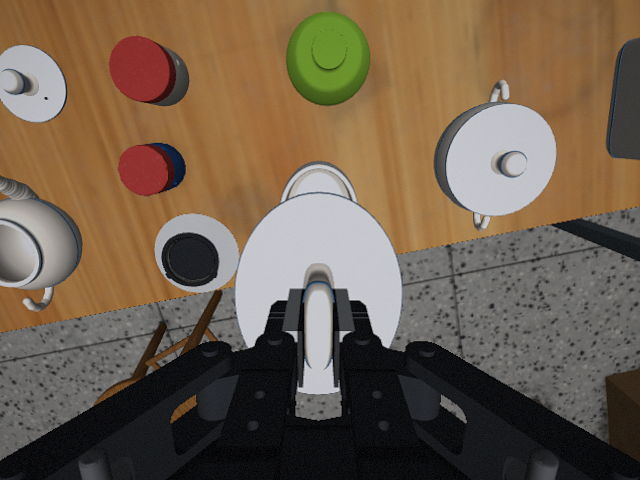

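The sugar lid (510,160) looks seated. The oval lid is level and aligned with its box, about 2 mm off along its bar, so I'll correct for half of that.

```bash
sed -i 's/F\[2\]>6/F[2]>4/' act.py; python3 - <<'E'
from act import *
place('oval',dx=.0015,dz=.001)
pick('teapot'); (x,y),a=J['teapot'][2:4]
manip.move_ptp([x,y,ZT],Rz(a)); manip.dwell(.2); inhand('teapot')
place('teapot',dz=.001)
pick('butter'); (x,y),a=J['butter'][2:4]
manip.move_ptp([x,y,ZT],Rz(a)); manip.dwell(.2); inhand('butter'); print(manip.current_time())
E
```

```text
h 0 dF [ 0.8  0.4 -0.4]
h -0.001 dF [-1.4 -0.1  4.8]
done 29.5583
down F [ 1.  -0.   0.8]
grip 0.1983541361808943 48.786306029360276
lift 0.19823556326616518 48.76413221201801 [-0.3  0.4 -1. ] 35.4917
hand tilt [-0.004  0.007] plate z - tcp -0.0032 {'n': 8196, 'z': 0.2172, 'rect': [0.6019, -0.2571], 's': [63.4, 61.3], 'a': -49.6, 'circ': [0.6004, -0.258], 'r': 32.7, 'ell': ([0.6005, -0.2577], [64.2, 64.8], -20.1)} tcp [ 0.6008 -0.2574  0.2204]
h 0 dF [ 0.9  1.1 -1.6]
h -0.001 dF [-0.9  2.4  4.5]
done 41.4333
down F [ 0.5 -0.2  0.5]
grip 0.12482973193530032 49.30650329188211
lift 0.12655193440845505 48.708219732216094 [ 1.2 -0.6 -0.8] 46.0917
hand tilt [-0.002 -0.   ] plate z - tcp -0.0029 {'n': 17881, 'z': 0.2171, 'rect': [0.5923, 0.3346], 's': [107.0, 62.6], 'a': -7.1, 'circ': [0.5938, 0.3343], 'r': 55.9, 'ell': ([0.5987, 0.3339], [69.3, 122.6], -7.4)} tcp [0.5922 0.3354 0.22  ]
48.8083
```

View pics/butter_hand.png

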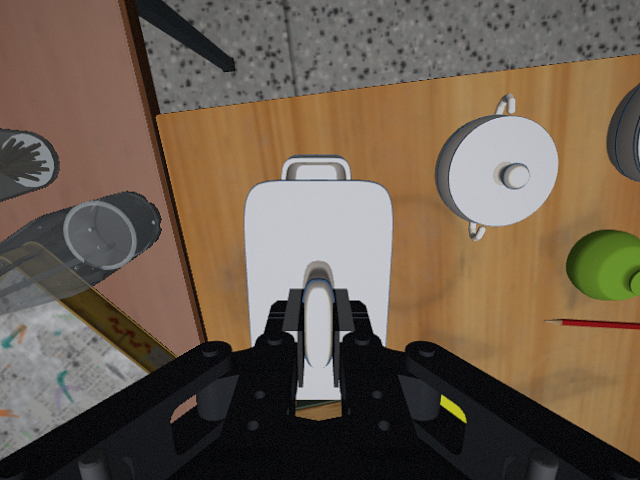

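The butter lid (318,280) is held level and aligned over its box. I'll place it, then survey all four.

```bash
python3 - <<'E'
from act import *
place('butter',dz=.001)
S=[]
for i,(p,ns) in enumerate([((.55,.24,.32),['sugar','butter']),((.58,-.12,.32),['teapot','oval'])]):
    manip.move_ptp(p,Rz(0)); manip.dwell(.3)
    c=manip.get_calibration('wrist');im,d=manip.grab_frame('wrist');W=cloud('w',d,c);S.append(cv2.resize(im,(400,300)))
    for n in ns:
        t,_,z=J[n][2:]; P=topmap(W,im,t,z+.015,.06 if n!='teapot' else .04,.005)
        A=np.c_[P[:,:2]-np.array(t),np.ones(len(P))]
        for _ in range(3):
            s=np.linalg.lstsq(A,P[:,2],rcond=None)[0]; k=abs(P[:,2]-A@s)<.002; A,P=A[k],P[k]
        print(n,'dz mm',round((s[2]-z-.015)*1000,1),'tilt',s[:2].round(3),'target',t,fit(P))
save('end.png',np.hstack(S)); print(manip.current_time())
E
```

```text
h 0 dF [-0.4  0.8  1.1]
h -0.001 dF [-2.5 -0.6  5.3]
done 54.0583
sugar dz mm -0.2 tilt [ 0.004 -0.004] target (0.613, 0.1777) {'n': 5189, 'z': 0.0608, 'rect': [0.6131, 0.1776], 's': [90.2, 88.9], 'a': -50.0, 'circ': [0.6132, 0.1776], 'r': 45.5, 'ell': ([0.6131, 0.1776], [89.5, 90.4], -64.4)}
butter dz mm -0.5 tilt [0.004 0.001] target (0.592, 0.3358) {'n': 4670, 'z': 0.0545, 'rect': [0.5921, 0.3345], 's': [106.2, 63.3], 'a': -6.7, 'circ': [0.5918, 0.3344], 'r': 56.9, 'ell': ([0.5921, 0.3344], [78.4, 122.7], -6.7)}
teapot dz mm -0.4 tilt [ 0.004 -0.003] target (0.6014, -0.2575) {'n': 2292, 'z': 0.0686, 'rect': [0.6011, -0.2575], 's': [64.1, 63.6], 'a': 68.9, 'circ': [0.6011, -0.2579], 'r': 32.6, 'ell': ([0.6011, -0.2576], [63.8, 64.6], 77.4)}
oval dz mm -0.5 tilt [0.004 0.   ] target (0.6322, 0.0192) {'n': 3970, 'z': 0.0486, 'rect': [0.6327, 0.018], 's': [97.6, 74.7], 'a': -13.9, 'circ': [0.6323, 0.0167], 'r': 48.8, 'ell': ([0.6326, 0.0181], [75.1, 97.7], -13.3)}
56.7417
```

View pics/end.png

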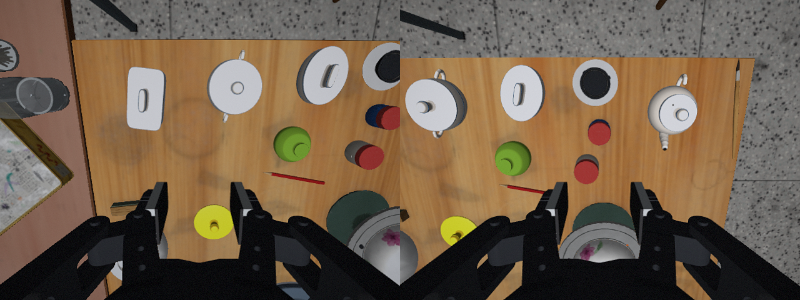

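All four lids, at (146,98), (236,88), (522,93) and (672,113), are seated level and centred to about 1.5 mm. I'm handing the job in.

```bash
python3 -c "
from bench import manip
print(manip.sign_off())"
```

```text
the job is handed in; nothing more can be done
None
```

All four lids are seated on their own pieces and the job was handed in at about 57 s; in the last wrist-camera check each was level within 0.01 rad, centred to about 1.5 mm and within 0.5 mm of its seated height.

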